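Clip the grater insert into the vegetable slicer

TASK

Fit the grater insert into the sloping vegetable slicer: with the insert's other end held up, hook its orange tongue under the green lip at the slicer's lower end, then swing the upper end down until the insert lies flat on its seat in the frame, and let go. Leave the garlic, the lemon and the onion where they are.

Things in the scene. Friction and masses are not known exactly. Their poses are not given: they have to be found in the camera images.
- insert: Loose black grater insert with steel patches, 0.16 kg, lying grip up. Origin: middle of its underside; x lengthwise, away from the tongue; z out of the grater face. Frame 84 mm wide, 6 mm thick, from x = -67 to +85 mm; orange tongue 60 mm wide, 4 mm thick (z 0 to 4), from x = -85 to -67 mm. It starts with the tongue end roughly to the robot's right
- tongue (a point): Middle of the end edge of the insert's tongue, at (-85, 0, 2) mm in the insert's frame; axes as the insert
- grip_top (a point): Middle of the top of the insert's orange grip bar, at (22, 0, 36) mm in the insert's frame; axes as the insert. The bar stands crosswise on the insert: 16 mm thick along x, 56 mm along y, from z = 6 to 36 mm. Pinch it with the fingers closing along the insert's x
- slicer: White vegetable slicer, fixed to the worktop: open sloping frame, 220 x 113 mm, on legs, green lip across its lower end, green loop handle at its upper end. Origin: on the worktop under the seat's centre; x points (level) to the upper end, z up. The lower end is roughly to the robot's right. A wall cabinet hangs over the back, beyond x = 0.58 m and above z = 0.45 m: keep the wrist clear
- slicer_seat (a point): Centre of the slicer's seat, 75 mm above the worktop. x points up the 25 degree slope to the upper end, y across, z square to the seat. The insert's underside rests on the plane z = 0 (ledges on all four sides). The recess is 176 mm long (end walls at x = -88 and +88 mm) and 93 mm wide (rails at y = -46.5 and +46.5); upper wall and rails rise to z = 14 mm. Nothing springs or latches
- slicer_lip (a point): Middle of the lower edge of the green lip, at (-74, 0, 11) mm in the slicer_seat frame; axes as slicer_seat. The lip spans the full width and covers the recess from the lower end wall up to here; its underside is 11 mm and its top 17 mm over the seat plane
- garlic: Loose garlic bulb, about 60 mm
- lemon: Loose yellow lemon, about 78 x 55 mm
- onion: Loose brown onion, about 75 mm

How it is judged:
By the outcome, as a careful person would: the job done as asked, in the order asked, and still so for the second after the job is handed in, with the robot touching nothing.
It also fails if it takes over 54 s, if anything falls off the work surface, if the arm or the gripper's body presses on something with over 40 N, if the wrist force passes 120 N, or if a joint passes its speed limit or range.

ROBOT

A 6-joint arm with a two-finger parallel gripper is mounted at the origin on a cart in front of the work surface, level with it; the furniture and walls round the work are solid. World frame = base frame: x ahead of the robot, y to its left, z up, the work surface at z = 0. Lengths are in m, angles in rad, forces in N, time in s.
With the tool pointing down it reaches from about 0.425 to 0.95 m from the base axis. Payload 14.7 kg.
Tool frame: the origin (TCP) lies at the very end of the fingers, on their centre line; the grasp point (between the pads) lies grip_point_offset behind it (grip_point_offset is the distance from the TCP to the grasp point, in m); z points along the fingers, y is the line along which they close (so a half turn about z gives the same grasp; the last joint's range is limited). The gripper opens to 85 mm and grips with 20 to 120 N. Pads are 22 mm wide; open, the fingers measure 114 mm over their backs; the gripper's body (76 mm by 85 mm) begins 54 mm behind the grasp point. The pads swing forward as they close: fully open they stand 13 mm farther back than shut.
Start: joints at [1.091, 0.48, 1.596, -0, 1.065, -0.047], TCP at [0.273, 0.59, 0.231] pointing down, gripper open.
Joint ranges: [-2.75, 2.75], [-0.82, 2.05], [0.23, 2.67], [-1.56, 4.7], [0.09, 2.69], [-2.92, 2.92]. Speed limits (rad/s): [1.89, 1.89, 2.39, 3.01, 3.01, 3.01].

INTERFACE

Orientations are given as a unit quaternion [w, x, y, z].
In Python, from rig import state, get_image, finish_job, boxes_of, outline_of, place_of, grip_point_offset gives the robot as it stands. The module is installed in compiled form; this text tells all that it offers.
- The arm moves only by the tool send_rows, never from a script. Its argument "motion" is one flat list of numbers, 5 for each row, row after row: the opening, from 0 (shut) to 1 (fully open), then the shift along the world's x, y, z in cm, then the turn about the world's z in degrees. A call has 1 to 20 rows; each row is the pose to reach, as a shift and turn from the pose commanded when the call began; what a row does not reach only later rows make up. A row lasts 1/8 s, in which the tool goes at most 62.5 mm and 10.7 degrees, less where a joint would pass 70% of its speed; a pose out of reach is approached as far as the arm can. A call with a gripper value outside its range is refused whole. The fingers move at their own pace and stop on an object; the grip force is fixed at half the most. Time passes only in rows, so rows that repeat a pose let the fingers close. It gives the time, the measured TCP pose, the force, the opening and the grip force at its end, in the units of the state.
- state(): the state, without advancing time (a new reading comes with each control period).
- get_image(name): name is "side" or "top"; returns a dict with "img" (480x640x3 uint8, red, green, blue), "vfov" (degrees; the focal length in pixels is half the picture's height over the tangent of half this angle, whatever the lens; pixels are square), "cx", "cy" (the principal point, pixels), "world_to_cam" (4x4, takes a point from world to camera coordinates). Camera axes: x right, y down, z forward; pixel columns grow to the right and rows downward; lengths in m; the calibration is good to about 2 mm. A picture is of the moment at which its call begins. There is no depth.
- finish_job(): hands the job in; it is judged then, once.
Trained networks look in a picture, given as the dict that the camera call returned (one of the last four; its "shot" number tells which), for a name from the list of things; names that differ only in an ending like _2 or _b are one class to them, and where a whole thing is asked for, a point or a joint stands for the part that bears it (a point fixed in the world has none). Each returns a list of dicts, best first, with "p" (0 to 1); they miss things now and then, are a little off and sometimes report something else, mostly with a low value. They report only what shows in the picture. A call takes as long as a camera call.
- boxes_of(query, picture): "extent" ([centre column, centre row, width, height] in pixels, round what is visible of it).
- outline_of(query, picture): "mask" (480x640 bool, what is visible of it) and "extent" ([centre column, centre row, width, height] in pixels, round what is visible of it).
- place_of(query, picture): "location" ([row, column] in pixels: a listed point, or the origin of a listed thing).
The state is a dict: "time": time; "qpos": joint angles; "joint_velocities": joint speeds; "effort": joint torques, N m; "tool_pos": TCP position; "tcp_rot": TCP orientation; "ft_force": force on the tool from outside, world axes, zero at the start; "torque": the same for the moment, N m; "width": finger opening in m; "finger_force": force on a finger pad.
Only numpy, scipy, OpenCV 4.12 (cv2) and the standard library are available. Lean on these libraries where they do the work, as an engineer would, in place of code of your own. Each camera call takes 0.05 s, during which the arm holds its last target. There are 200 camera calls.

## Working session

There is one attempt and no reset: what is moved stays moved. The work goes in short steps, Python scripts to look and compute and a tool call to move; the robot and the scene stay as the last step left them, time stands still between calls to the robot, and variables do not carry over. Pictures are saved under pics/ and viewed, at most 10 in all, crops included, and the job is handed in when it is done.

Besides the shell and the picture viewer there is one more tool, called after ">>>" as a command line: name --argument value ..., lists and objects as JSON in quotes. send_rows: Moves the arm, as the interface text tells. Its arguments: {"type":"object","properties":{"motion":{"type":"array"}},"required":["motion"]}

```bash
mkdir -p pics
cat > h.py <<'E'
import numpy as np,cv2
from rig import *
def cam(d):
    f=240/np.tan(np.radians(d["vfov"])/2); return f,d["cx"],d["cy"],np.array(d["world_to_cam"])
def proj(d,P):
    f,cx,cy,T=cam(d); P=np.atleast_2d(P); c=P@T[:3,:3].T+T[:3,3]
    return np.c_[cx+f*c[:,0]/c[:,2],cy+f*c[:,1]/c[:,2]]
def ray(d,u,v):
    f,cx,cy,T=cam(d); R=T[:3,:3]; o=-R.T@T[:3,3]; r=R.T@np.array([(u-cx)/f,(v-cy)/f,1]); return o,r/np.linalg.norm(r)
def onz(d,rc,z):
    o,r=ray(d,rc[1],rc[0]); return o+r*(z-o[2])/r[2]
def tri(a,b): # list of (d,[row,col])
    A=np.zeros((3,3));B=np.zeros(3)
    for d,rc in (a,b):
        o,r=ray(d,rc[1],rc[0]);M=np.eye(3)-np.outer(r,r);A+=M;B+=M@o
    return np.linalg.solve(A,B)
def save(d,n): cv2.imwrite("pics/"+n,d["img"][:,:,::-1])
E
python3 - <<'E'
from h import *
np.set_printoptions(precision=4,suppress=True)
s=state();print(s["tool_pos"],s["tcp_rot"],s["width"],grip_point_offset)
D={n:get_image(n) for n in("top","side")}
im=np.hstack([D[n]["img"] for n in D]);
for n in D: save(D[n],n+"0.png"); print(n,-np.array(D[n]["world_to_cam"])[:3,:3].T@np.array(D[n]["world_to_cam"])[:3,3])
for q in["insert","tongue","grip_top","slicer","slicer_seat","slicer_lip","garlic","lemon","onion"]:
    L={}
    for n in D:
        r=place_of(q,D[n]); 
        if r: L[n]=r[0]["location"]; print(q,n,np.array(L[n]),round(r[0]["p"],2))
    if len(L)==2: print("   tri",tri((D["top"],L["top"]),(D["side"],L["side"])))
E
```

```text
[0.2724 0.5897 0.2306] [-0.0002  0.2147  0.9767 -0.0006] 0.08520284014154623 0.0187
top [ 0.3092 -0.0257  1.359 ]
side [0.4877 0.7199 0.6944]
insert top [191.9 313.9] 0.68
insert side [349.3 329.8] 0.81
   tri [ 0.5929  0.041  -0.1872]
tongue top [269.8 253.1] 0.83
tongue side [316.9 348.9] 0.62
   tri [ 0.464   0.1385 -0.0059]
grip_top top [251.  200.7] 0.94
grip_top side [351.8 328.8] 0.9
   tri [0.4997 0.2482 0.0316]
slicer top [271.9 392.1] 0.82
slicer side [218.6 348.3] 0.84
   tri [ 0.4631 -0.1679  0.0001]
slicer_seat top [269.5 396.6] 0.98
slicer_seat side [194.  343.7] 0.76
   tri [ 0.4681 -0.171   0.0702]
slicer_lip top [282.1 425.2] 0.62
slicer_lip side [185.5 357. ] 0.74
   tri [ 0.4393 -0.2325  0.0544]
garlic top [286.9 312.8] 0.61
garlic side [263.6 360. ] 0.97
   tri [0.433  0.0046 0.01  ]
lemon top [236.3 312. ] 0.79
lemon side [262.9 309. ] 0.62
   tri [0.5437 0.0092 0.0141]
onion top [192.  316.1] 0.81
onion side [268.2 265.5] 0.64
   tri [ 0.6456  0.0032 -0.0091]
```

View pics/top0.png

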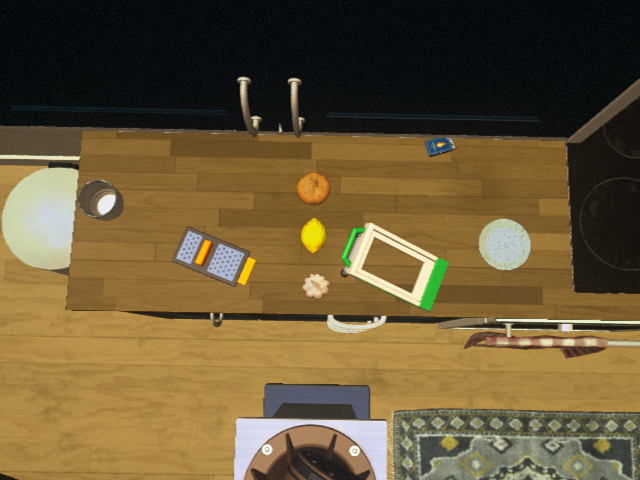

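View pics/side0.png

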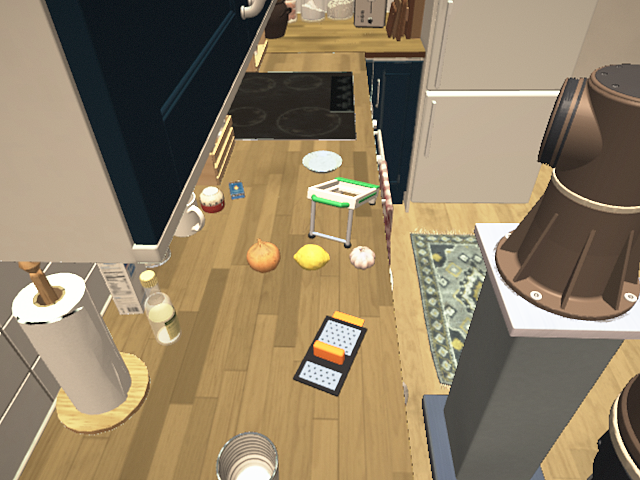

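```bash
cat > fit.py <<'E'
from h import *
from scipy.optimize import minimize
def Rz(a): c,s=np.cos(a),np.sin(a); return np.array([[c,-s,0],[s,c,0],[0,0,1]])
def Ry(a): c,s=np.cos(a),np.sin(a); return np.array([[c,0,-s],[0,1,0],[s,0,c]]) # +x tips up
def box(x0,x1,y0,y1,z0,z1): return np.array([[x,y,z] for x in(x0,x1) for y in(y0,y1) for z in(z0,z1)])/1000
INS=[box(-67,85,-42,42,0,6),box(-85,-67,-30,30,0,4),box(14,30,-28,28,6,36)]
def sil(d,parts,R,t,S=4):
    m=np.zeros((480*S,640*S),np.uint8)
    for P in parts:
        h=cv2.convexHull((proj(d,P@R.T+t)*S+S/2-.5).round().astype(np.int32)); cv2.fillConvexPoly(m,h,1)
    return cv2.resize(m.astype(np.float32),(640,480),interpolation=cv2.INTER_AREA)
def iou(a,b): return np.minimum(a,b).sum()/np.maximum(a,b).sum()
E
cat > m1.py <<'E'
from fit import *
np.set_printoptions(precision=4,suppress=True)
D=[get_image(n) for n in("top","side")]
M=[outline_of("insert",d)[0]["mask"].astype(np.float32) for d in D]
def pose(p): return Rz(p[2]),np.array([p[0],p[1],0])
f=lambda p:-sum(iou(sil(d,INS,*pose(p)),m) for d,m in zip(D,M))
p0=np.array([.4997-.0068,.2482-.021,np.radians(72)])
r=minimize(f,p0,method="Nelder-Mead",options=dict(initial_simplex=p0+np.array([[0,0,0],[.01,0,0],[0,.01,0],[0,0,.1]]),xatol=1e-4,fatol=1e-4))
R,t=pose(r.x);print("insert",r.x[:2],np.degrees(r.x[2]),r.fun,"grip",R@[.022,0,.036]+t)
d=D[0];hsv=cv2.cvtColor(d["img"],cv2.COLOR_RGB2HSV);roi=np.zeros((480,640),bool);roi[215:315,335:455]=1
green=roi&(hsv[...,0]>45)&(hsv[...,0]<85)&(hsv[...,1]>100)&(hsv[...,2]>50)
lip=green.copy();lip[:,:400]=0
white=roi&(hsv[...,1]<70)&(hsv[...,2]>150)
c=np.argwhere(lip)[:,::-1].astype(np.float32);print("lip rect",cv2.minAreaRect(c))
def sp(p): return Rz(p[2])@Ry(np.radians(25)),np.array([p[0],p[1],.075])
LIP=[box(-110,-74,-56.5,56.5,17,17)]
FR=[box(-110,110,-56.5,56.5,14,14),box(-110,-74,-56.5,56.5,0,17)]
w=(white|lip).astype(np.uint8);k,_=cv2.findContours(w,cv2.RETR_EXTERNAL,cv2.CHAIN_APPROX_NONE);k=max(k,key=cv2.contourArea)
fm=np.zeros((480,640),np.uint8);cv2.drawContours(fm,[k],-1,1,-1);print(cv2.minAreaRect(k))
for parts,m in((FR,fm.astype(np.float32)),):
    g=lambda p:-iou(sil(d,parts,*sp(p)),m)
    p0=np.array([.468,-.171,np.radians(65)])
    r2=minimize(g,p0,method="Nelder-Mead",options=dict(initial_simplex=p0+np.array([[0,0,0],[.01,0,0],[0,.01,0],[0,0,.1]]),xatol=1e-4,fatol=1e-4))
    print("slicer",r2.x[:2],np.degrees(r2.x[2]),r2.fun)
S=6;o=cv2.resize(d["img"],None,fx=S,fy=S,interpolation=cv2.INTER_CUBIC)
R,t=sp(r2.x)
def poly(P,col): cv2.polylines(o,[((proj(d,np.array(P)/1000@R.T+t)+.5)*S).round().astype(np.int32)],True,col,1)
poly([[-110,-56.5,14],[-110,56.5,14],[110,56.5,14],[110,-56.5,14]],(255,0,0))
poly([[-88,-46.5,0],[-88,46.5,0],[88,46.5,0],[88,-46.5,0]],(0,0,255))
poly([[-74,-56.5,17],[-74,56.5,17],[-74,56.5,17]],(255,0,255))
cv2.imwrite("pics/sl.png",o[215*S:315*S,335*S:455*S,::-1])
ds=D[1]
print("side reproj seat,lip",proj(ds,np.array([[0,0,0],[-.074,0,.011]])@R.T+t))
E
python3 m1.py
```

```text
insert [0.4909 0.2222] 68.87534177142972 -1.9217474460601807 grip [0.4988 0.2427 0.036 ]
lip rect ((425.397216796875, 280.72601318359375), (31.945587158203125, 53.62886047363281), 24.443954467773438)
((398.9624328613281, 267.56097412109375), (92.83119201660156, 54.223880767822266), 26.869813919067383)
slicer [ 0.4681 -0.1726] 68.90910698211863 -0.8990920782089233
side reproj seat,lip [[345.3105 192.2356]
 [355.2096 184.0886]]
```

View pics/sl.png

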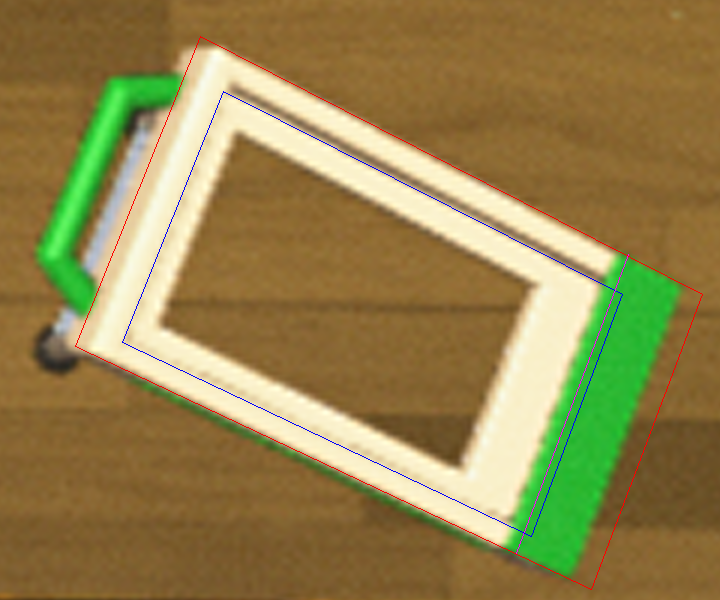

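>>> send_rows --motion '[1,22.7,-34.6,-11,-86.3,1,22.7,-34.6,-11,-86.3,1,22.7,-34.6,-11,-86.3,1,22.7,-34.6,-11,-86.3,1,22.7,-34.6,-11,-86.3,1,22.7,-34.6,-11,-86.3,1,22.7,-34.6,-11,-86.3,1,22.7,-34.6,-11,-86.3,1,22.7,-34.6,-11,-86.3,1,22.7,-34.6,-11,-86.3,1,22.7,-34.6,-11,-86.3,1,22.7,-34.6,-11,-86.3]'

```text
time: 2.7
tool_pos: [0.4994, 0.2446, 0.1215]
tcp_rot: [0.0, 0.824, 0.567, 0.0]
ft_force: [-0.4, 0.1, -0.7]
width: 0.0856
finger_force: 0.0
```

Run:
```python
from h import *
np.set_printoptions(precision=4,suppress=True)
s=state();print(s["time"],s["tool_pos"],s["tcp_rot"],s["qpos"],s["width"],s["ft_force"])
q=s["tcp_rot"];print("tool y deg",np.degrees(np.arctan2(q[2]**2-q[1]**2,2*q[1]*q[2])))
d=get_image("side");save(d,"s1.png")
t=get_image("top");cv2.imwrite("pics/b1.png",np.hstack([cv2.resize(d["img"][200:440,230:450],(400,436)),cv2.resize(t["img"][190:322,140:261],(400,436))])[:,:,::-1])
```

```text
2.7 [0.4994 0.2446 0.1215] [0.     0.824  0.5666 0.0001] [0.4009 0.489  1.916  0.     0.7363 0.7668] 0.08560829137911703 [-0.365   0.1427 -0.7033]
tool y deg -20.966505122112867
```

View pics/b1.png

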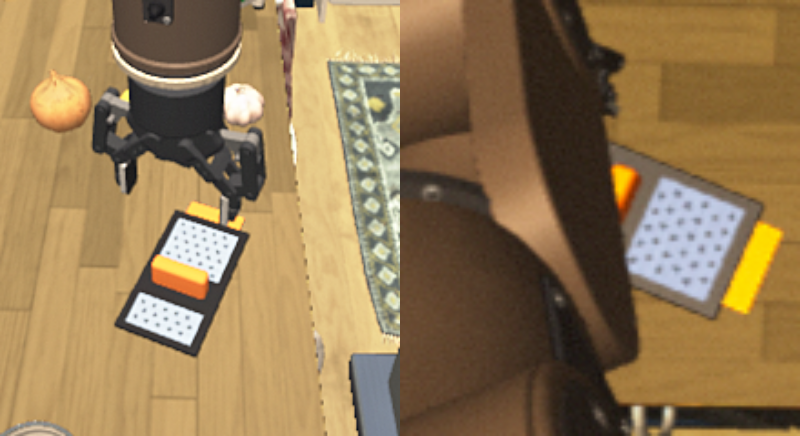

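>>> send_rows --motion '[1,0,0,-5,0,1,0,0,-9,0,1,0,0,-11,0,1,0,0,-11.2,0,1,0,0,-11.2,0,0.3,0,0,-11.2,0,0.3,0,0,-11.2,0,0.3,0,0,-11.2,0,0.3,0,0,-11.2,0,0.3,0,0,-11.2,0,0.3,0,0,-11.2,0]'

```text
time: 4.18
tool_pos: [0.5002, 0.2443, 0.0105]
tcp_rot: [0.0, 0.825, 0.566, 0.001]
ft_force: [-1.8, -0.6, 12.4]
width: 0.0547
finger_force: 61.9
```

>>> send_rows --motion '[0.3,0,0,4,0,0.3,0,0,9,0,0.3,0,0,15,0,0.3,0,0,20,0,0.3,0,0,20,0]'

```text
time: 4.8
tool_pos: [0.5017, 0.245, 0.2137]
tcp_rot: [0.001, 0.825, 0.566, 0.004]
ft_force: [-0.6, -0.2, -2.0]
width: 0.0546
finger_force: 65.6
```

Run:
```python
from h import *
s=state();print(s["tool_pos"],s["ft_force"],s["width"],s["finger_force"])
d=get_image("side");cv2.imwrite("pics/b2.png",cv2.resize(d["img"][100:400,200:500],(600,600))[:,:,::-1])
```

```text
[0.5016589  0.24495884 0.21367943] [-0.55691773 -0.22128056 -1.98634323] 0.054615811543719556 65.58713436126709
```

View pics/b2.png

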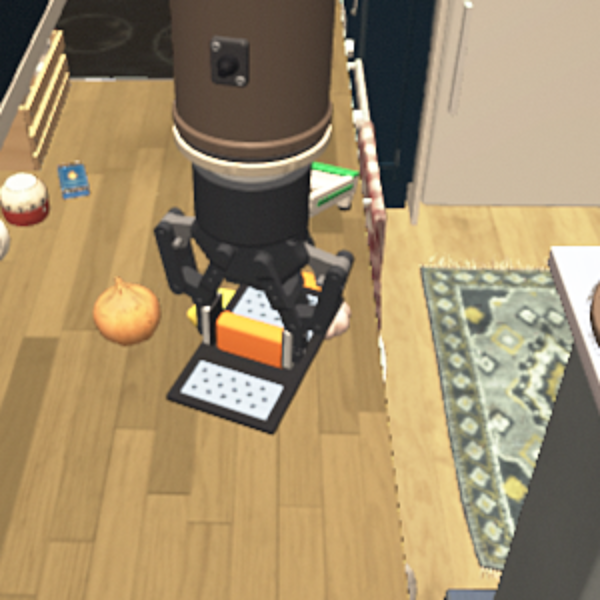

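>>> send_rows --motion '[0.3,0,0,-6,0,0.3,0,0,-12,0,0.3,0,0,-17,0,0.3,0,0,-19.5,0,0.3,0,0,-19.9,0,0.3,0,0,-19.9,0,1,0,0,-19.9,0,1,0,0,-19.7,0,1,0,0,-19.3,0,1,0,0,-19.3,0,0.3,0,0,-19.3,0,0.3,0,0,-19.3,0,0.3,0,0,-19.3,0,0.3,0,0,-19.3,0,0.3,0,0,-19.3,0,0.3,0,0,-19.3,0]'

```text
time: 6.85
tool_pos: [0.4996, 0.2441, 0.0167]
tcp_rot: [-0.0, 0.825, 0.566, 0.0]
ft_force: [-2.5, -0.5, 9.4]
width: 0.0544
finger_force: 61.9
```

>>> send_rows --motion '[0.3,0,0,5,0,0.3,0,0,10,0,0.3,0,0,16,0,0.3,0,-2,20,0,0.3,-1,-8,21,0,0.3,-1,-14,21,0,0.3,-1,-20,21,0,0.3,-2,-26,21,0,0.3,-2,-32,21,0,0.3,-2,-36.5,20,0,0.3,-2,-38.8,17,0,0.3,-2,-38.8,16,0,0.3,-2,-38.8,16,0,0.3,-2,-38.8,16,0]'

```text
time: 8.6
tool_pos: [0.48, -0.1432, 0.177]
tcp_rot: [0.0, 0.824, 0.566, 0.0]
ft_force: [0.5, 0.1, -1.2]
width: 0.0543
finger_force: 65.4
```

```bash
cat > look.py <<'E'
import sys
from fit import *
np.set_printoptions(precision=4,suppress=True)
s=state();print(s["time"],s["tool_pos"],s["ft_force"],s["width"],s["finger_force"])
d=get_image("side");t=get_image("top");save(d,"raw_s_%s.png"%sys.argv[1]);save(t,"raw_t_%s.png"%sys.argv[1])
a=cv2.resize(d["img"][110:260,275:425],(600,600),interpolation=cv2.INTER_CUBIC)
b=cv2.resize(t["img"][210:360,370:420],(200,600),interpolation=cv2.INTER_CUBIC)
cv2.imwrite("pics/%s.png"%sys.argv[1],np.hstack([a,b])[:,:,::-1])
for q in("tongue","slicer_lip","grip_top"):
    for n,x in(("side",d),("top",t)):
        r=place_of(q,x)
        if r: print(q,n,np.array(r[0]["location"]),round(r[0]["p"],2))
E
python3 look.py c1
```

```text
8.6 [ 0.48   -0.1432  0.177 ] [ 0.4668  0.1036 -1.2292] 0.05427393240474533 65.3697144985199
tongue side [146.  355.9] 0.79
tongue top [275.2 440.4] 0.66
slicer_lip side [181.9 356.5] 0.96
grip_top side [154.8 337.4] 0.98
grip_top top [192.4 314.2] 0.61
```

View pics/c1.png

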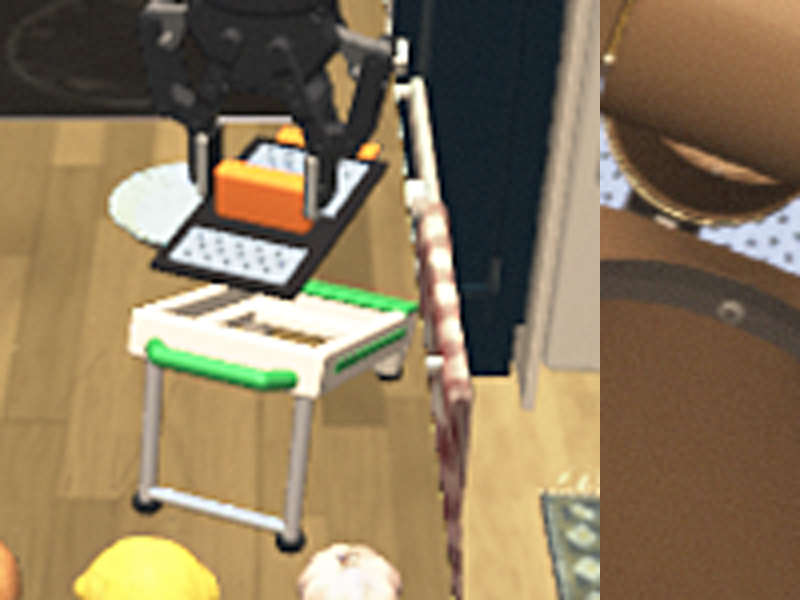

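Run:
```python
from fit import *
np.set_printoptions(precision=1,suppress=True)
d=get_image("side")
for yaw in(65,67,69,71):
    R=Rz(np.radians(yaw))@Ry(np.radians(25))
    print(yaw,"slicer UL,UR,lipR(-74,-,17)",proj(d,np.array([[110,-56.5,14],[110,56.5,14],[-74,56.5,17],[-74,-56.5,17]])/1000@R.T+[.4685,-.1715,.075]).ravel())
for yaw in(67,69,71):
    R=Rz(np.radians(yaw))
    for dx in(0,):
        t=np.array([.48,-.1432,.1603])-R@[.022+dx,0,0]
        print(yaw,"insert UL,UR,", proj(d,np.array([[85,-42,3],[85,42,3],[-67,42,3],[-85,0,2]])/1000@R.T+t).ravel())
```

```text
65 slicer UL,UR,lipR(-74,-,17) [304.6 185.9 351.6 199.  378.5 188.  337.  177.1]
67 slicer UL,UR,lipR(-74,-,17) [305.5 186.7 353.4 198.9 377.8 187.3 335.8 177.3]
69 slicer UL,UR,lipR(-74,-,17) [306.4 187.5 355.2 198.7 377.  186.7 334.5 177.5]
71 slicer UL,UR,lipR(-74,-,17) [307.5 188.3 357.  198.5 376.3 186.1 333.3 177.7]
67 insert UL,UR, [311.3 176.9 347.6 185.8 372.8 152.  358.6 145.3]
69 insert UL,UR, [312.  177.5 348.9 185.7 371.7 151.4 357.1 145. ]
71 insert UL,UR, [312.6 178.1 350.1 185.5 370.6 150.9 355.6 144.7]
```

>>> send_rows --motion '[0.3,0,0,-1,-1.5,0.3,0,0,-2,-1.5,0.3,0,0,-2.5,-1.5,0.3,0,0,-3,-1.5,0.3,0,0,-3.4,-1.5,0.3,0,0,-3.8,-1.5,0.3,0,0,-3.8,-1.5]'

```text
time: 9.93
tool_pos: [0.4802, -0.1447, 0.1386]
tcp_rot: [0.001, 0.832, 0.555, 0.0]
ft_force: [-2.6, -5.3, 8.2]
width: 0.0543
finger_force: 66.9
```

>>> send_rows --motion '[0.3,0,0,-0.4,0,0.3,0,0,-0.8,0,0.3,0,0,-1.2,0,0.3,0,0,-1.5,0,0.3,0,0,-1.5,0]'

```text
time: 10.55
tool_pos: [0.4803, -0.1452, 0.1238]
tcp_rot: [0.001, 0.832, 0.555, 0.0]
ft_force: [-3.4, -12.6, 8.8]
width: 0.0542
finger_force: 67.1
```

```bash
python3 look.py c2
```

```text
10.55 [ 0.4803 -0.1452  0.1238] [ -3.417  -12.5606   8.8477] 0.05424826636794171 67.05859780311584
tongue side [182.3 352.3] 0.76
slicer_lip side [182.9 354.9] 0.67
grip_top side [172.4 340.5] 0.84
```

View pics/c2.png

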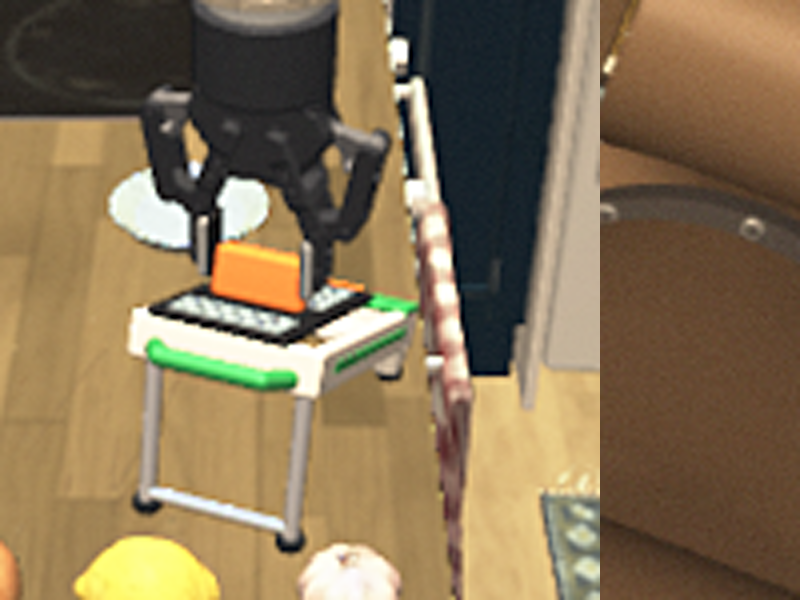

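```bash
cat > tilt.py <<'E'
from fit import *
np.set_printoptions(precision=4,suppress=True)
s=state();q=s["tcp_rot"];yaw=np.arctan2(q[2]**2-q[1]**2,2*q[1]*q[2])+np.pi/2
d=get_image("side");m=outline_of("insert",d)[0]["mask"].astype(np.float32)
T=s["tool_pos"]+np.array([0,0,.0113])
def pose(p): # tilt,e_u,e_lat
    R=Rz(yaw)@Ry(p[0]); return R,T-R@[.022,0,.028]+Rz(yaw)@[p[1],p[2],0]
f=lambda p:-iou(sil(d,INS,*pose(p)),m)+20*(p[1]**2+p[2]**2)*50
best=min((minimize(f,p0,method="Nelder-Mead",options=dict(initial_simplex=p0+np.array([[0,0,0],[.1,0,0],[0,.004,0],[0,0,.004]]),xatol=1e-4,fatol=1e-4)) for p0 in(np.array([a,0,0]) for a in(.3,.5))),key=lambda r:r.fun)
R,t=pose(best.x);print("yaw",np.degrees(yaw),"tilt",np.degrees(best.x[0]),"off",best.x[1:]*1000,best.fun,-iou(sil(d,INS,R,t),m))
Rs=Rz(np.radians(67.5))@Ry(np.radians(25));ts=np.array([.4685,-.1715,.075])
for n,P in(("tongue",[-85,0,2]),("upper",[85,0,0]),("pivot",[22,0,28])): print(n,"in seat mm",(Rs.T@(R@(np.array(P)/1000)+t-ts))*1000)
E
python3 tilt.py
```

```text
yaw 67.42300251476323 tilt 22.063877202461633 off [-4.7905 -1.8966] -0.8589124415338091 -0.8854586
tongue in seat mm [-60.9805  -2.6282  23.9151]
upper in seat mm [108.6937  -2.8409  13.21  ]
pivot in seat mm [47.2107 -2.7483 44.4002]
```

>>> send_rows --motion '[0.3,0,0,-0.3,0,0.3,0,0,-0.6,0,0.3,0,0,-0.7,0,0.3,0,0,-0.7,0]'

```text
time: 11.55
tool_pos: [0.4803, -0.1452, 0.1169]
tcp_rot: [0.001, 0.832, 0.555, 0.0]
ft_force: [-4.1, -13.0, 9.6]
width: 0.0544
finger_force: 67.4
```

```bash
python3 tilt.py
```

```text
yaw 67.42629882722738 tilt 29.712509759731354 off [-4.9427 -2.3805] -0.8064927286005479 -0.8365902
tongue in seat mm [-60.3148  -3.1338   3.4317]
upper in seat mm [109.2747  -3.325   15.4051]
pivot in seat mm [44.1874 -3.2368 38.1346]
```

>>> send_rows --motion '[0.3,-0.2,0.08,0,0,0.3,-0.37,0.15,0,0,0.3,-0.51,-0.18,-0.17,0,0.3,-0.65,-0.52,-0.34,0,0.3,-0.78,-0.85,-0.51,0,0.3,-0.85,-1.02,-0.6,0,0.3,-0.85,-1.02,-0.6,0]'

```text
time: 12.52
tool_pos: [0.4718, -0.1546, 0.1107]
tcp_rot: [0.001, 0.832, 0.555, 0.0]
ft_force: [-0.3, -3.6, 5.4]
width: 0.0544
finger_force: 66.8
```

```bash
python3 tilt.py; python3 look.py c3
```

```text
yaw 67.39260610741576 tilt 29.007606388348183 off [-6.6641 -0.7819] -0.8001989546908883 -0.845221
tongue in seat mm [-75.8238   2.7767   4.8611]
upper in seat mm [93.9001  2.4962 14.7472]
pivot in seat mm [29.0974  2.6249 38.2757]
12.625 [ 0.4718 -0.1546  0.1107] [-0.0465 -2.8154  5.9387] 0.05468931901300589 66.83343887329102
tongue side [188.  355.1] 0.55
slicer_lip side [182.7 357.3] 0.61
grip_top side [176.3 345.6] 0.8
```

View pics/c3.png

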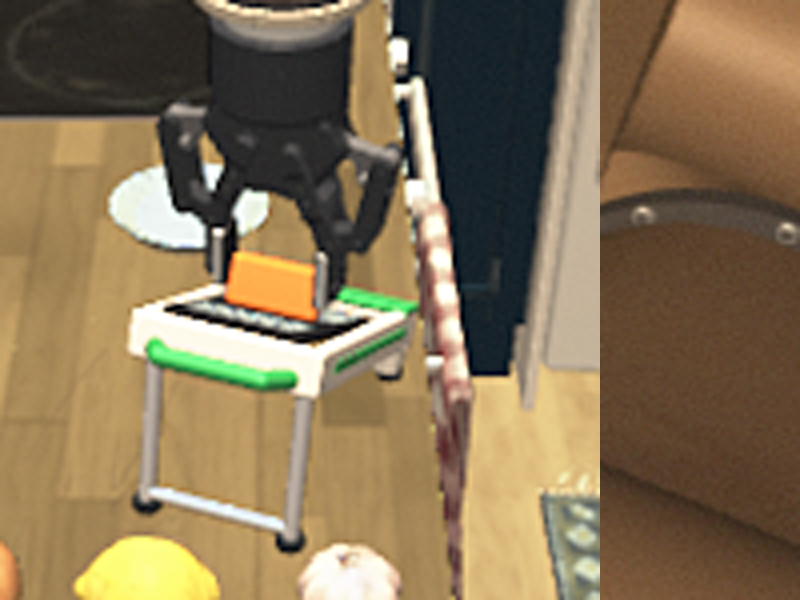

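>>> send_rows --motion '[0.3,0.05,-0.35,-0.2,0,0.3,-0.05,-0.6,-0.35,0,0.3,-0.12,-0.75,-0.43,0,0.3,-0.12,-0.75,-0.43,0]'

```text
time: 13.52
tool_pos: [0.4698, -0.1617, 0.1059]
tcp_rot: [-0.0, 0.832, 0.555, -0.0]
ft_force: [-0.6, 0.8, -0.9]
width: 0.0543
finger_force: 66.2
```

```bash
python3 tilt.py
```

```text
yaw 67.39820561747689 tilt 28.979177050379445 off [-5.7193 -2.6312] -0.756645768879902 -0.7962795
tongue in seat mm [-83.6213   0.0845   3.2383]
upper in seat mm [86.1075 -0.1814 13.0401]
pivot in seat mm [21.3164 -0.0594 36.6008]
```

>>> send_rows --motion '[0.3,0.04,0.1,-0.25,0,0.3,0.09,0.2,-0.5,0,0.3,0.12,0.3,-0.7,0,0.3,0.14,0.34,-0.8,0,0.3,0.14,0.34,-0.8,0]'

```text
time: 14.25
tool_pos: [0.4714, -0.1582, 0.0981]
tcp_rot: [0.0, 0.832, 0.555, 0.0]
ft_force: [-0.5, 0.6, 3.9]
width: 0.0549
finger_force: 66.8
```

```bash
python3 tilt.py
```

```text
yaw 67.41359567341392 tilt 36.92662180356663 off [-5.8879 -2.1768] -0.6226293450648887 -0.66203547
tongue in seat mm [-78.0377   0.3671 -19.5684]
upper in seat mm [88.7057  0.1603 13.6069]
pivot in seat mm [21.2793  0.2616 27.9829]
```

>>> send_rows --motion '[0.3,0.02,0.04,-0.1,0,0.3,0.04,0.08,-0.2,0,0.3,0.04,0.08,-0.2,0]'

```text
time: 14.72
tool_pos: [0.4716, -0.158, 0.0974]
tcp_rot: [0.001, 0.832, 0.555, -0.0]
ft_force: [-9.4, -4.1, 38.6]
width: 0.0546
finger_force: 70.8
```

```bash
python3 look.py c4
```

```text
14.725 [ 0.4716 -0.158   0.0974] [-9.3993 -4.1001 38.6143] 0.054626613837143664 70.76640486717224
tongue side [192.1 355.5] 0.71
tongue top [285.5 316.3] 0.48
slicer_lip side [185.  353.4] 0.75
grip_top side [180.1 344.5] 0.65
```

View pics/c4.png

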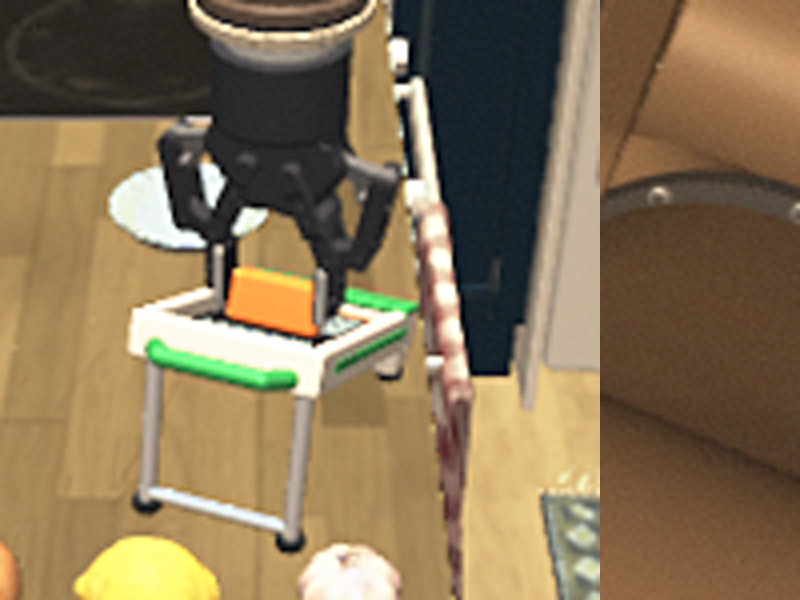

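>>> send_rows --motion '[0.3,-0.02,-0.04,0.13,0,0.3,-0.02,-0.04,0.13,0,0.7,-0.02,-0.04,0.13,0,0.7,-0.02,-0.04,0.13,0,0.74,-0.02,-0.04,0.2,0,0.74,-0.02,-0.04,0.4,0]'

```text
time: 15.88
tool_pos: [0.4714, -0.1578, 0.0999]
tcp_rot: [-0.0, 0.832, 0.555, -0.0]
ft_force: [-0.6, -0.7, -0.4]
width: 0.063
finger_force: 0.0
```

Released with no residual force; lifting away.

>>> send_rows --motion '[0.74,0,0,1,0,0.74,0,0,2.5,0,0.8,0,0,5,0,1,0,0,10,0,1,0,4,15,0,1,0,10,18,0,1,0,16,18,0,1,0,22,18,0,1,0,28,18,0,1,0,34,18,0,1,-5,39,18,0,1,-5,39,18,0]'

```text
time: 17.38
tool_pos: [0.4189, 0.2344, 0.2809]
tcp_rot: [-0.0, 0.831, 0.556, 0.0]
ft_force: [-0.0, -0.8, 0.0]
width: 0.0855
finger_force: 0.0
```

Run:
```python
from fit import *
np.set_printoptions(precision=4,suppress=True)
s=state();print(s["time"],s["tool_pos"],s["ft_force"])
d=get_image("side");t=get_image("top")
a=cv2.resize(d["img"][160:235,290:390],(800,600),interpolation=cv2.INTER_CUBIC)[:, :400*1+400]
a=cv2.resize(d["img"][165:225,295:385],(400,267),interpolation=cv2.INTER_CUBIC);b=cv2.resize(t["img"][215:315,335:455],(400,333),interpolation=cv2.INTER_CUBIC)
cv2.imwrite("pics/fin.png",np.vstack([a,b])[:,:,::-1])
L={}
for q in("tongue","grip_top","slicer_lip","garlic","lemon","onion"):
    for x in(d,t):
        r=place_of(q,x); print(q,np.array(r[0]["location"]) if r else None,round(r[0]["p"],2) if r else "")
Rs=Rz(np.radians(67.5))@Ry(np.radians(25));
for x in(d,t): print("pred grip flat",proj(x,Rs@[.022,0,.036]+[.4685,-.1715,.075]))
```

```text
17.375 [0.4189 0.2344 0.2809] [-0.0148 -0.8058  0.0193]
tongue None 
tongue [280.4 429. ] 0.85
grip_top [181.3 343.3] 0.66
grip_top [264.3 394.7] 0.97
slicer_lip [181.9 355.6] 0.75
slicer_lip [282.9 426.5] 0.82
garlic [265.3 362.4] 0.93
garlic [288.2 312.5] 0.85
lemon [266.2 309.3] 0.57
lemon [235. 313.] 0.81
onion [270.4 264. ] 0.81
onion [191.  312.6] 0.78
pred grip flat [[344.7808 178.6287]]
pred grip flat [[397.5002 263.7431]]
```

View pics/fin.png

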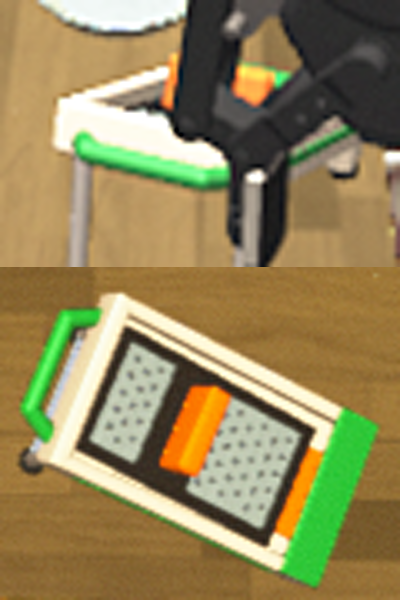

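>>> send_rows --motion '[1,-5,10,5,0,1,-10,18,8,0,1,-14,26,8,0,1,-15,34,8,0,1,-15,36,8,0,1,-15,36,8,0,1,-15,36,8,0,1,-15,36,8,0]'

```text
time: 19.08
tool_pos: [0.2705, 0.5938, 0.3593]
tcp_rot: [0.0, 0.831, 0.556, -0.0]
ft_force: [1.1, 0.1, -0.8]
width: 0.0851
finger_force: 0.0
```

Run:
```python
from fit import *
np.set_printoptions(precision=2,suppress=True)
s=state();print(s["time"],s["tool_pos"])
D=[get_image("side"),get_image("top")]
for q in("tongue","grip_top","slicer_lip","slicer_seat"):
    r=[place_of(q,x) for x in D]
    if all(r): print(q,[np.array(k[0]["location"]) for k in r],tri((D[0],r[0][0]["location"]),(D[1],r[1][0]["location"]))*1000)
M=[]
for d,(r0,r1,c0,c1) in zip(D,((160,215,315,375),(235,300,370,423))):
    h=cv2.cvtColor(d["img"],cv2.COLOR_RGB2HSV);m=np.zeros((480,640),np.float32);k=(h[...,0]<22)&(h[...,1]>170)&(h[...,2]>120)
    m[r0:r1,c0:c1]=k[r0:r1,c0:c1]
    n,l,st,_=cv2.connectedComponentsWithStats(m.astype(np.uint8));b=1+st[1:,4].argmax();print(st[1:]);M.append((l==b).astype(np.float32))
B=[INS[2]]
yaw=np.radians(67.5)
for til in(17,21,25,27,29,31,33):
    R=Rz(yaw)@Ry(np.radians(til))
    f=lambda p:-sum(iou(sil(d,B,R,p-R@[.022,0,.021],8),m) for d,m in zip(D,M))
    p0=np.array([.469,-.158,.11])
    r=minimize(f,p0,method="Nelder-Mead",options=dict(initial_simplex=p0+np.r_[np.zeros((1,3)),np.eye(3)*.008],xatol=1e-4,fatol=1e-4))
    Rs=Rz(yaw)@Ry(np.radians(25))
    print(til,r.fun,"bar ctr in seat (want 22,0,21)",Rs.T@(r.x-[.4685,-.1715,.075])*1000)
```

```text
19.075 [0.27 0.59 0.36]
tongue [array([189.4, 357. ]), array([284.2, 430.2])] [ 437.63 -246.73   32.83]
grip_top [array([180.6, 344.5]), array([264.2, 393.9])] [ 470.18 -160.07  115.98]
slicer_lip [array([182.7, 357.7]), array([282.1, 425.4])] [ 438.15 -231.47   63.58]
slicer_seat [array([194.6, 341. ]), array([282.5, 423.2])] [ 460.38 -235.59   20.81]
[[331 178  25  16 264]
 [366 190   1   1   1]]
[[399 235   1   1   1]
 [401 235   2   3   3]
 [404 235   5   4  10]
 [412 235   1   1   1]
 [414 235   3   1   3]
 [418 235   1   2   2]
 [420 235   1   1   1]
 [410 237   1   1   1]
 [417 241   1   1   1]
 [421 245   1   1   1]
 [422 247   1   1   1]
 [383 251  21  27 335]
 [417 281   6  16  51]
 [378 290   1   1   1]
 [380 290   1   1   1]
 [374 293   1   1   1]
 [370 297   1   1   1]
 [375 296   1   1   1]
 [381 297   1   1   1]
 [392 297   1   1   1]
 [372 299   1   1   1]
 [376 298   1   1   1]]
17 -1.6346807479858398 bar ctr in seat (want 22,0,21) [22.34  0.49 18.47]
21 -1.6145241260528564 bar ctr in seat (want 22,0,21) [22.37  0.61 18.17]
25 -1.587045669555664 bar ctr in seat (want 22,0,21) [21.35  0.03 18.44]
27 -1.573589563369751 bar ctr in seat (want 22,0,21) [23.68  0.21 19.42]
29 -1.5657389163970947 bar ctr in seat (want 22,0,21) [22.53  0.47 20.  ]
31 -1.5639088153839111 bar ctr in seat (want 22,0,21) [22.36  0.51 19.5 ]
33 -1.5597580671310425 bar ctr in seat (want 22,0,21) [22.6   0.64 19.37]
```

```bash
python3 -c "
from rig import *
print(finish_job())"
```

```text
the job is handed in; nothing more can be done
None
```

The grater insert is hooked under the green lip, swung down flat on its seat and let go, and the job is handed in at about 19 s of robot time; the last pictures put its grip within about 3 mm of where it should sit, with the garlic, lemon and onion where they were.

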